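Lay the slide box down and push it back against the stop rail

TASK

The blue slide box stands on its end. Push it over near its top with the fingertips so that it comes down flat on its base with its labelled lid up, then push it gently across the desk until its whole hinge side is flush against the metal stop rail, within the rail's length. Only push it: never grip or lift it, and leave the jar, eyepiece and round tin alone.

Things in the scene. Friction and masses are not known exactly. Their poses are not given: they have to be found in the camera images.
- slide_box: blue slide box, shut, 72 x 98 x 38 mm along own x, y, z, 0.1 to 0.25 kg, loose. Origin: centre of its base. +z: out of the labelled lid; -x: front, a lip on the lid 36 mm from the origin, wall at 33 mm; +x: hinge side, flat wall at 33 mm. At the start it stands on its +y end, 98 mm high; within 20 degrees the lid looks to world +y (left), the base to the right, the hinge side away from the robot
- box_centre (a point): middle of the slide box, 19 mm from base and lid: 49 mm above the desk on end, 19 mm when lying on its base. Pushed to the right on the lid face near the top, the box tips past balance at about 21 degrees and falls on its base, the middle about 68 mm further right, hinge side still away from the robot
- back_left (a point): point on the flat hinge-side wall of the slide box, 10 mm above the base, 45 mm along the box's own +y from the middle: the left one once the box lies down
- back_right (a point): the same, 45 mm along the box's own -y: the right one once the box lies down
- stop_rail: aluminium angle fixed to the desk behind the box, 320 mm long along own y; front face upright, 20 mm high; behind it a flange 30 mm wide, 4 mm thick, with three screws. Origin: foot of the front face at mid-length. Own x points away from the robot: a box against it lies at x < 0 in its frame. Turned by up to 7 degrees
- jar: bystander: specimen jar with black lid, 64 x 61 x 86 mm, origin under its centre, left of the work
- eyepiece: bystander: black spare eyepiece standing up, 41 mm across, 57 mm high, origin under its centre, right of the work
- tin: bystander: round pin tin, 55 mm across, 23 mm high, origin under its centre, right of the work and nearer the robot
There are look-alikes about, which are no part of the job. Of the things that look like the slide_box, the larger one is meant.

How it is judged (in metres and radians):
On the way, in this order (a step that is already met when the one before it is completed fails the run):
1. the slide box has been tipped over and lies on its base, lid up (angle between slide_box's own z axis and vertical below 0.08 rad and height (world z) of box_centre below 0.026 m), for 0.2 s.
2. the hinge side of the lying box is flush against the stop rail (all of step 1 and x of each of back_left, back_right in the frame of stop_rail above -0.006 m and y of back_left in the frame of stop_rail between -0.16 and 0.16 m and y of back_right in the frame of stop_rail between -0.16 and 0.16 m), for 0.2 s.
At the end, for the whole second after the job is handed in: the slide box lies flat on its base, lid up (tilt under 0.08 rad, middle lower than 26 mm), at rest, both ends of its hinge side (the two back points) within 6 mm of the rail's front face and within the rail's 320 mm length (all of step 2 and linear speed of slide_box below 0.02 m/s and angular speed of slide_box below 0.2 rad/s); the robot touches nothing.
It fails at once if the slide box is lifted off the desk (height (world z) of box_centre above 0.062 m or (angle between slide_box's own z axis and vertical below 0.1 rad and height (world z) of box_centre above 0.034 m)).
It fails at once if the slide box is knocked over onto its lid (angle between slide_box's own z axis and vertical above 2.3 rad).
It fails at once if the slide box is gripped or pushed with more than 35 N (contact force between the fingers and slide_box above 35 N).
It fails at once if the jar, the eyepiece or the tin is moved by more than 20 mm or tipped (distance of any of jar, eyepiece, tin from where it was at the start of the episode above 0.02 m or angle between any of jar, eyepiece, tin's own z axis and vertical above 0.3 rad).
It also fails if it takes over 54 s, if anything falls off the work surface, if the arm or the gripper's body presses on something with over 40 N, if the wrist force passes 120 N, or if a joint passes its speed limit or range.

ROBOT

A 7-joint arm with a two-finger parallel gripper is mounted at the origin on a cart in front of the work surface, level with it; the furniture and walls round the work are solid. World frame = base frame: x ahead of the robot, y to its left, z up, the work surface at z = 0. Lengths are in mm, angles in degrees, forces in N, time in s.
With the tool pointing down it reaches from about 400 to 900 mm from the base axis. Payload 5.5 kg.
Tool frame: the origin (TCP) lies midway between the tips of the shut fingers; the grasp point (between the pads) lies 19 mm behind it; z points along the fingers, y is the line along which they close (so a half turn about z gives the same grasp; the last joint's range is limited). The gripper opens to 85 mm and grips with 20 to 120 N. Pads are 22 mm wide; open, the fingers measure 114 mm over their backs; the gripper's body (76 mm by 85 mm) begins 54 mm behind the grasp point. The pads swing forward as they close: fully open they stand 13 mm farther back than shut.
Start: joints at [84.236, 28.699, -24.465, 88.831, 12.651, 65.22, -12.049], TCP at [231.321, -607.446, 231.31] pointing down, gripper open.
Joint ranges: [-164.97, 164.97], [-17.58, 116.51], [-87.97, 89.64], [11.32, 138.91], [-80.73, 260.73], [10.89, 115.49], [-147.41, 147.41]. Speed limits (degrees/s): [147.25, 147.25, 180, 180, 180, 180, 180].

INTERFACE

Orientations are given as a 3x3 rotation matrix whose columns are the frame's x, y, z axes.
In Python, from rig import ctrl gives the robot as it stands.
- The arm moves only by the tool move_arm, never from a script. Its argument "rows" is a list of rows, each a list of 7 numbers: the opening, from -1 (shut) to 1 (fully open), so that 0 is half open, then the shift along the tool's x, y, z in mm, then the turn, a rotation vector about the tool's x, y, z in rad. In form: [[fingers, dx, dy, dz, wx, wy, wz], ...]. A call has 1 to 20 rows; each row is the pose to reach, as a shift and turn from the pose commanded when the call began, along the tool's axes at that moment; what a row does not reach only later rows make up. A row lasts 1/10 s, in which the tool goes at most 50 mm and 8.59 degrees, less where a joint would pass 70% of its speed; a pose out of reach is approached as far as the arm can. A call with a gripper value outside its range is refused whole. The fingers move at their own pace and stop on an object; "newtons" is the grip in N (left out, the last holds). Time passes only in rows, so rows that repeat a pose let the fingers close. It gives the time, the measured TCP pose, the force, the opening and the grip force at its end, in the units of the state.
- ctrl.read_state(): the state, without advancing time (a new reading comes with each control period).
- ctrl.read_camera(name): name is "side" or "top"; returns a dict with "img" (384x512x3 uint8, blue, green, red), "mtx" (3x3 intrinsics, pixels), "origin" and "orientation" of the camera in the world. Camera axes: x right, y down, z forward; pixel columns grow to the right and rows downward; lengths in mm; the calibration is good to about 2 mm. A picture is of the moment at which its call begins. There is no depth.
- ctrl.sign_off(): hands the job in; it is judged then, once.
The state is a dict: "t": time; "joints": joint angles; "joint_velocities": joint speeds; "joint_efforts": joint torques, N m; "position": TCP position; "ee_rot": TCP orientation; "force": force on the tool from outside, world axes, zero at the start; "moment": the same for the moment, N m; "width": finger opening in mm; "grip_force": force on a finger pad.
Only numpy, scipy, OpenCV 4.12 (cv2) and the standard library are available. Lean on these libraries where they do the work, as an engineer would, in place of code of your own. Each camera call takes 0.05 s, during which the arm holds its last target. There are 200 camera calls.

## Working session

There is one attempt and no reset: what is moved stays moved. The work goes in short steps, Python scripts to look and compute and a tool call to move; the robot and the scene stay as the last step left them, time stands still between calls to the robot, and variables do not carry over. Pictures are saved under pics/ and viewed, at most 10 in all, crops included, and the job is handed in when it is done.

Besides the shell and the picture viewer there is one more tool, called as name(argument=value, ...) on one line, values as JSON. move_arm: Moves the arm, as the interface text tells. Its arguments: {"type":"object","properties":{"rows":{"type":"array"},"newtons":{"type":"number"}},"required":["rows"]}

```bash
mkdir -p pics
cat > h.py <<'E'
import numpy as np, cv2
from rig import ctrl
def ray(c,u,v):
    d=np.linalg.inv(c["mtx"])@np.array([u,v,1.]); return np.array(c["orientation"])@d
def onz(c,u,v,z):
    d=ray(c,u,v); o=np.array(c["origin"]); return (o+d*(z-o[2])/d[2]).round(1)
def proj(c,p):
    q=np.array(c["orientation"]).T@(np.array(p)-np.array(c["origin"])); q=np.array(c["mtx"])@q; return q[:2]/q[2]
E
python3 - <<'E'
from h import *
import pickle
s=ctrl.read_state();print(s["t"],s["position"],s["ee_rot"],s["width"])
for n in("side","top"):
    c=ctrl.read_camera(n);pickle.dump(c,open(n+".pkl","wb"));cv2.imwrite(f"pics/{n}0.png",c["img"]);print(n,c["mtx"],c["origin"],c["orientation"])
E
```

```text
0.0 [ 230.97424139 -606.84303015  230.24642703] [[ 9.34536284e-01  3.55867263e-01 -6.51379734e-04]
 [ 3.55867856e-01 -9.34534498e-01  1.82796202e-03]
 [ 4.17750069e-05 -1.94010194e-03 -9.99998117e-01]] 85.34412886627463
side [[405.54584318   0.         252.49339462]
 [  0.         405.54584318 186.59449603]
 [  0.           0.           1.        ]] [ 595.69723375 -613.67559607  482.70386532] [[ 0.99912717 -0.00912193 -0.0407639 ]
 [ 0.03239914 -0.44674243  0.89407578]
 [-0.02636666 -0.89461611 -0.44605695]]
top [[456.78373846   0.         258.37919605]
 [  0.         456.78373846 197.4145639 ]
 [  0.           0.           1.        ]] [ 473.77663399  225.2694989  1234.41780482] [[-0.01770037 -0.99763924  0.06635247]
 [-0.99978636  0.01695188 -0.01182677]
 [ 0.01067405 -0.06654763 -0.99772615]]
```

View pics/side0.png

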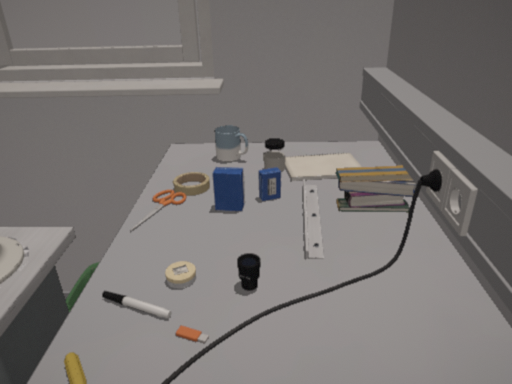

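View pics/top0.png

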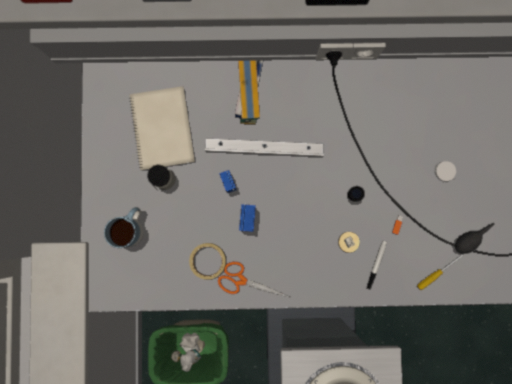

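The side view shows the large blue box at about (229,189) and the small decoy at (270,185). In the top view the large box is at (248,218), the rail spans (205–323, 147), the jar is at (160,176), the eyepiece at (356,193) and the tin at (349,242).

Run:
```python
from h import *
import pickle
c=pickle.load(open("top.pkl","rb"));im=c["img"]
hsv=cv2.cvtColor(im,cv2.COLOR_BGR2HSV)
m=cv2.inRange(hsv,(105,120,40),(130,255,255))
cs,_=cv2.findContours(m,0,1)
for k in cs:
    if cv2.contourArea(k)>60: r=cv2.minAreaRect(k);print("blue",cv2.contourArea(k),r); print([list(onz(c,*p,98)) for p in cv2.boxPoints(r)])
b=cv2.inRange(im,(165,165,165),(255,255,255));b[:125]=0;b[165:]=0;b[:,:200]=0;b[:,330:]=0
cs,_=cv2.findContours(b,0,1);k=max(cs,key=cv2.contourArea);r=cv2.minAreaRect(k);print("rail",r)
for p in cv2.boxPoints(r):print(p,onz(c,*p,20),onz(c,*p,4))
for n,p,z in(("jar",(160,176),86),("eye",(356,193),57),("tin",(349,242),23),("decoy",(228,181),60)):print(n,onz(c,*p,z))
a=cv2.resize(im[120:260,190:370],None,fx=4.2,fy=4.2,interpolation=cv2.INTER_CUBIC);cv2.imwrite("pics/c1.png",a)
```

```text
blue 310.0 ((247.21311950683594, 217.65574645996094), (13.39928913116455, 25.89322280883789), 5.194429397583008)
[[np.float64(469.3), np.float64(260.4), np.float64(98.0)], [np.float64(533.2), np.float64(253.6), np.float64(98.0)], [np.float64(529.6), np.float64(220.4), np.float64(98.0)], [np.float64(465.7), np.float64(227.3), np.float64(98.0)]]
blue 162.5 ((227.7054901123047, 181.04795837402344), (20.248119354248047, 9.94849681854248), 69.44395446777344)
[[np.float64(611.4), np.float64(307.9), np.float64(98.0)], [np.float64(619.8), np.float64(284.6), np.float64(98.0)], [np.float64(571.9), np.float64(267.5), np.float64(98.0)], [np.float64(563.5), np.float64(290.8), np.float64(98.0)]]
rail ((263.46270751953125, 146.394287109375), (115.44149780273438, 11.240246772766113), 2.385944128036499)
[205.55801 149.6066 ] [685.3 350.2  20. ] [688.1 351.8   4. ]
[206.02597 138.3761 ] [715.7 348.6  20. ] [718.9 350.2   4. ]
[321.3674  143.18198] [697.8  38.9  20. ] [700.8  36.4   4. ]
[320.89944 154.41248] [667.4  40.9  20. ] [670.   38.5   4. ]
jar [608.5 458.8  86. ]
eye [559.2 -41.8  57. ]
tin [432.  -26.8  23. ]
decoy [595.7 289.   60. ]
```

View pics/c1.png

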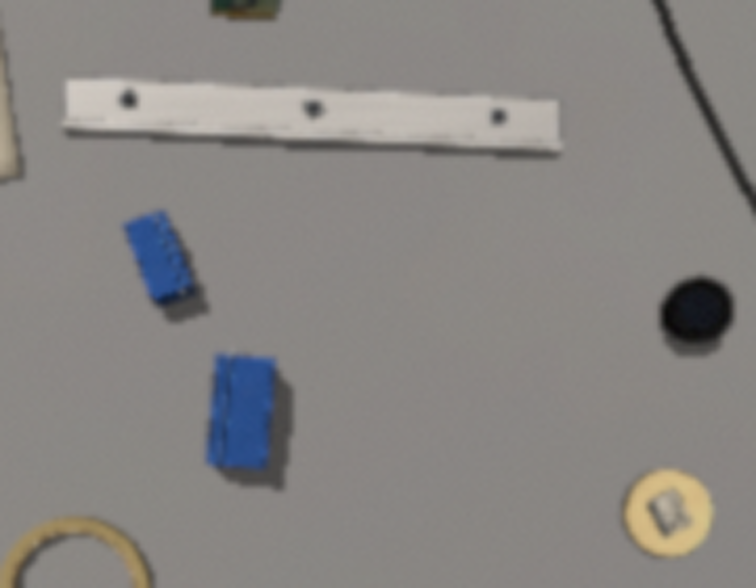

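The top crop shows the box's top face upright at (240,410), yawed about -6°. The rail runs from (65,130) to (560,150), and the path to it is clear. I'll traverse high with the fingers shut to the left of the box.

move_arm(rows=[[-1,40,-32,0,0,0,0.1],[-1,80,-64,0,0,0,0.2],[-1,119,-95,0,0,0,0.3],[-1,159,-127,0,0,0,0.4],[-1,199,-159,0,0,0,0.46],[-1,239,-191,0,0,0,0.46],[-1,279,-223,0,0,0,0.46],[-1,318,-254,0,0,0,0.46],[-1,358,-286,0,0,0,0.46],[-1,414,-331,0,0,0,0.46],[-1,430,-373,0,0,0,0.46],[-1,446,-415,0,0,0,0.46],[-1,462,-457,0,0,0,0.46],[-1,478,-499,0,0,0,0.46],[-1,494,-541,0,0,0,0.46],[-1,510,-583,0,0,0,0.46],[-1,526,-625,0,0,0,0.46],[-1,542,-667,0,0,0,0.46],[-1,558,-709,0,0,0,0.46],[-1,574,-752,0,0,0,0.46]])

```text
t: 2.1
position: [499.9, 300.8, 230.9]
ee_rot: [[0.995, -0.097, -0.0], [-0.097, -0.995, -0.001], [-0.0, 0.001, -1.0]]
force: [1.9, -0.8, 0.4]
width: -0.1
grip_force: 0.0
```

move_arm(rows=[[-1,0,0,35,0,0,0],[-1,0,0,70,0,0,0],[-1,0,0,105,0,0,0],[-1,0,0,130,0,0,0],[-1,0,0,142,0,0,0],[-1,0,0,142,0,0,0],[-1,0,0,142,0,0,0]])

```text
t: 2.8
position: [500.6, 300.2, 90.2]
ee_rot: [[0.995, -0.096, 0.001], [-0.096, -0.995, 0.001], [0.001, -0.001, -1.0]]
force: [-0.1, -0.2, 0.4]
width: -0.1
grip_force: 0.0
```

Run:
```python
from h import *
o=[]
for n,(u,v) in(("side",(230,190)),("top",(240,215))):
    c=ctrl.read_camera(n);a=c["img"][max(v-75,0):v+75,u-70:u+70];o.append(cv2.resize(a,(400,428),interpolation=cv2.INTER_CUBIC))
cv2.imwrite("pics/d.png",np.hstack(o))
```

```text
(no output)
```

View pics/d.png

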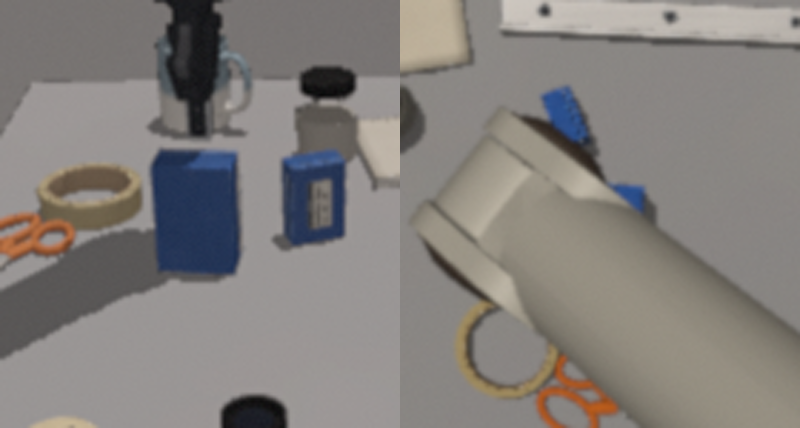

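The fingertip is behind the box near its middle: side crop fingertip (200,130), box top (195,155). Now a slow push to the right.

move_arm(rows=[[-1,0,8,0,0,0,0],[-1,0,14,0,0,0,0],[-1,0,18,0,0,0,0],[-1,0,21,0,0,0,0],[-1,0,24,0,0,0,0],[-1,0,27,0,0,0,0],[-1,0,30,0,0,0,0],[-1,0,33,0,0,0,0],[-1,0,36,0,0,0,0],[-1,0,38,0,0,0,0],[-1,0,40,0,0,0,0]])

```text
t: 4.0
position: [496.2, 259.5, 89.2]
ee_rot: [[0.995, -0.096, -0.0], [-0.096, -0.995, -0.0], [-0.0, 0.0, -1.0]]
force: [0.5, -0.2, 0.1]
width: 0.3
grip_force: 0.1
```

Run:
```python
from h import *
c=ctrl.read_camera("side");cv2.imwrite("pics/e.png",cv2.resize(c["img"][115:265,160:310],(500,500)))
```

```text
(no output)
```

View pics/e.png

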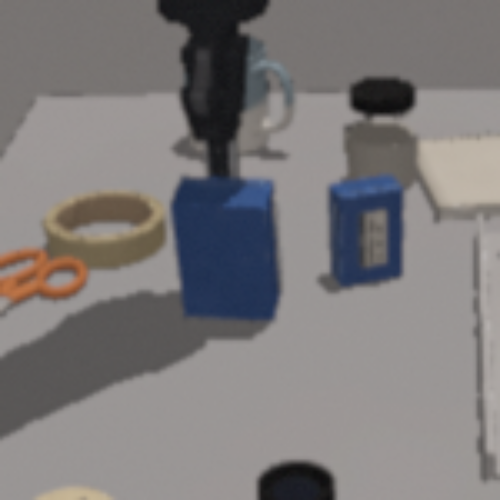

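The box is upright or just starting to tilt, with the finger touching at the top (225,175). I'll keep pushing.

move_arm(rows=[[-1,0,3,0,0,0,0],[-1,0,6,0,0,0,0],[-1,0,9,0,0,0,0],[-1,0,12,0,0,0,0],[-1,0,15,0,0,0,0],[-1,0,18,0,0,0,0],[-1,0,21,0,0,0,0],[-1,0,24,0,0,0,0],[-1,0,27,0,0,0,0],[-1,0,30,0,0,0,0],[-1,0,32,0,0,0,0],[-1,0,34,0,0,0,0],[-1,0,34,0,0,0,0],[-1,0,34,0,0,0,0],[-1,0,34,0,0,0,0]])

```text
t: 5.55
position: [493.0, 226.1, 89.3]
ee_rot: [[0.995, -0.096, 0.0], [-0.096, -0.995, 0.0], [0.0, -0.0, -1.0]]
force: [0.3, -0.1, 0.4]
width: 0.4
grip_force: 0.0
```

Run:
```python
from h import *
c=ctrl.read_camera("side");cv2.imwrite("pics/f.png",cv2.resize(c["img"][115:265,160:310],(500,500)))
```

```text
(no output)
```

View pics/f.png

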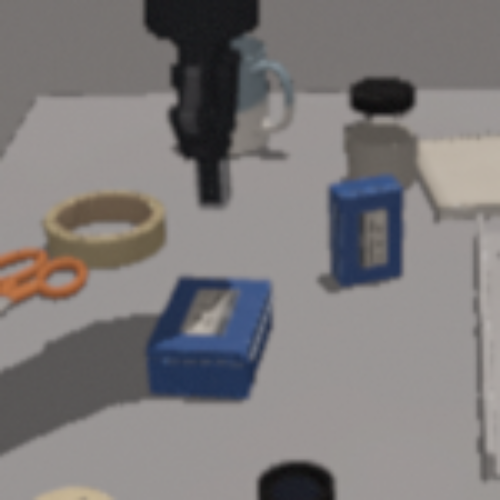

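The box lies on its base with the labelled lid up, centred at about (210,335) in the crop. I'll raise the arm, move to the front side and open the fingers partly.

move_arm(rows=[[-1,0,0,-40,0,0,0],[-1,0,0,-80,0,0,0],[-0.3,-30,20,-100,0,0,0],[-0.3,-60,40,-100,0,0,0],[-0.3,-87,65,-100,0,0,0],[-0.3,-87,65,-100,0,0,0],[-0.3,-87,65,-100,0,0,0]])

```text
t: 6.3
position: [400.2, 169.1, 189.7]
ee_rot: [[0.995, -0.097, 0.001], [-0.097, -0.995, -0.001], [0.001, 0.0, -1.0]]
force: [-0.4, 1.5, 0.9]
width: 29.8
grip_force: 0.0
```

```bash
cat > m.py <<'E'
from h import *
import sys
s=ctrl.read_state();print(s["t"],s["position"].round(1),s["force"].round(1),s["width"])
cc=[]
for n in("top","side"):
    c=ctrl.read_camera(n);im=c["img"]
    cc.append(cv2.resize(im[100:280,150:390],(400,300)))
    hsv=cv2.cvtColor(im,cv2.COLOR_BGR2HSV)
    m=cv2.morphologyEx(cv2.inRange(hsv,(105,100,30),(130,255,255)),3,np.ones((7,7)))
    for k in cv2.findContours(m,0,1)[0]:
        if cv2.contourArea(k)>100:
            r=cv2.minAreaRect(k);print(n,cv2.contourArea(k),np.round(r[0]),np.round(r[1]),round(r[2],1))
            if n=="top": print([onz(c,*p,36)[:2].tolist() for p in cv2.boxPoints(r)])
            else: print(cv2.approxPolyDP(cv2.convexHull(k),2.5,True)[:,0].tolist())
cv2.imwrite("pics/%s.png"%sys.argv[1],np.hstack(cc))
E
python3 m.py g
```

```text
6.3 [400.2 169.1 189.7] [-0.4  1.5  0.9] 29.786916453344485
top 859.5 [274. 221.] [37. 26.] 5.7
[[463.1, 222.8], [530.4, 214.9], [519.1, 119.1], [451.9, 127.4]]
top 182.0 [228. 181.] [21. 11.] 69.4
[[619.5, 313.6], [628.8, 287.5], [577.5, 269.2], [568.1, 295.2]]
side 1006.5 [222. 216.] [34. 35.] 90.0
[[240, 200], [240, 213], [233, 233], [205, 231], [205, 217], [214, 199]]
side 541.5 [270. 184.] [32. 20.] 87.6
[[277, 168], [279, 196], [263, 200], [259, 171]]
```

View pics/g.png

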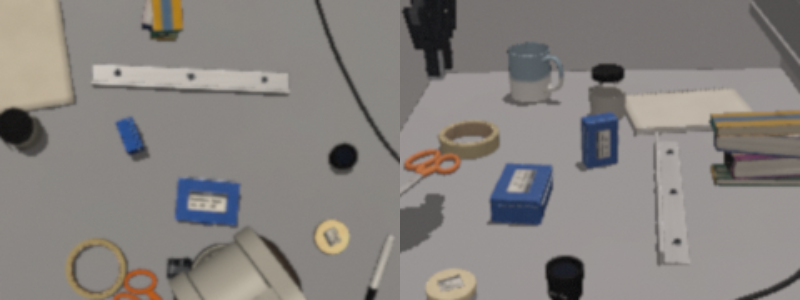

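The box is at about (491,171) with yaw -6.7°, and the label is up. The fingers will straddle the middle of its front side, squared to the rail (-3.3°).

move_arm(rows=[[0.3,0,-2,40,0,0,-0.02],[0.3,0,-2,80,0,0,-0.038],[0.3,0,-2,120,0,0,-0.038],[0.3,0,-2,155,0,0,-0.038],[0.3,0,-2,172,0,0,-0.038],[0.3,0,-2,178,0,0,-0.038],[0.3,0,-2,178,0,0,-0.038],[0.3,0,-2,178,0,0,-0.038]])

```text
t: 7.2
position: [401.3, 172.4, 11.9]
ee_rot: [[0.998, -0.058, 0.001], [-0.058, -0.998, 0.001], [0.001, -0.001, -1.0]]
force: [0.5, 0.2, 0.4]
width: 55.6
grip_force: 0.0
```

move_arm(rows=[[0.3,12,0,0,0,0,0],[0.3,24,0,0,0,0,0],[0.3,32,0,0,0,0,0],[0.3,37,0,0,0,0,0],[0.3,42,0,0,0,0,0],[0.3,47,0,0,0,0,0],[0.3,52,0,0,0,0,0],[0.3,57,0,0,0,0,0],[0.3,62,0,0,0,0,0],[0.3,67,0,0,0,0,0],[0.3,72,0,0,0,0,0],[0.3,77,0,0,0,0,0],[0.3,82,0,0,0,0,0],[0.3,87,0,0,0,0,0],[0.3,92,0,0,0,0,0],[0.3,97,0,0,0,0,0],[0.3,102,0,0,0,0,0],[0.3,106,0,0,0,0,0],[0.3,109,0,0,0,0,0],[0.3,110,0,0,0,0,0]])

```text
t: 9.2
position: [510.6, 165.2, 11.3]
ee_rot: [[0.998, -0.058, 0.0], [-0.058, -0.998, 0.0], [0.0, -0.0, -1.0]]
force: [-1.9, 0.4, 0.6]
width: 55.7
grip_force: 0.8
```

```bash
python3 m.py i
```

```text
9.2 [510.6 165.2  11.3] [-1.9  0.4  0.6] 55.691164578886635
top 150.0 [266. 192.] [19. 17.] 4.1
[[546.8, 217.8], [592.7, 213.7], [588.3, 163.8], [542.4, 168.0]]
top 181.0 [228. 181.] [21. 11.] 70.0
[[619.7, 313.2], [628.8, 287.1], [577.2, 269.3], [568.2, 295.4]]
side 1526.0 [258. 201.] [35. 76.] 22.1
[[277, 168], [279, 196], [264, 233], [236, 233], [236, 208], [259, 171]]
```

View pics/i.png

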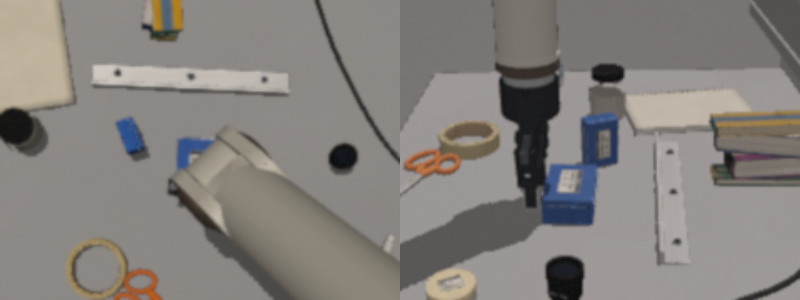

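The box travels squarely ahead of both fingers, hinge edge at x≈590, with about 84 mm left to the rail.

move_arm(rows=[[0.3,4,0,0,0,0,0],[0.3,9,0,0,0,0,0],[0.3,14,0,0,0,0,0],[0.3,19,0,0,0,0,0],[0.3,24,0,0,0,0,0],[0.3,29,0,0,0,0,0],[0.3,34,0,0,0,0,0],[0.3,39,0,0,0,0,0],[0.3,44,0,0,0,0,0],[0.3,49,0,0,0,0,0],[0.3,54,0,0,0,0,0],[0.3,58,0,0,0,0,0],[0.3,62,0,0,0,0,0],[0.3,66,0,0,0,0,0],[0.3,69,0,0,0,0,0],[0.3,72,0,0,0,0,0],[0.3,74,0,0,0,0,0],[0.3,76,0,0,0,0,0]])

```text
t: 11.1
position: [586.2, 160.7, 11.3]
ee_rot: [[0.998, -0.058, -0.0], [-0.058, -0.998, -0.0], [-0.0, 0.0, -1.0]]
force: [-2.1, -0.1, 0.3]
width: 55.5
grip_force: 0.8
```

move_arm(rows=[[0.3,1,0,0,0,0,0],[0.3,2,0,0,0,0,0],[0.3,3,0,0,0,0,0],[0.3,4,0,0,0,0,0]])

```text
t: 11.5
position: [590.1, 160.5, 11.3]
ee_rot: [[0.998, -0.058, -0.0], [-0.058, -0.998, -0.0], [-0.0, 0.0, -1.0]]
force: [-1.2, -0.0, 0.5]
width: 55.5
grip_force: 0.7
```

move_arm(rows=[[0.3,1,0,0,0,0,0],[0.3,2,0,0,0,0,0],[0.3,2,0,0,0,0,0]])

```text
t: 11.8
position: [592.4, 160.4, 11.3]
ee_rot: [[0.998, -0.058, 0.0], [-0.058, -0.998, 0.0], [0.0, -0.0, -1.0]]
force: [0.6, -0.1, -0.4]
width: 55.7
grip_force: 0.3
```

move_arm(rows=[[0.3,1,0,0,0,0,0],[0.3,2,0,0,0,0,0],[0.3,2,0,0,0,0,0]])

```text
t: 12.1
position: [593.0, 160.4, 11.2]
ee_rot: [[0.998, -0.058, -0.002], [-0.058, -0.998, -0.0], [-0.002, 0.001, -1.0]]
force: [-3.8, -0.4, 3.4]
width: 55.7
grip_force: 2.6
```

move_arm(rows=[[0.3,1,0,0,0,0,0],[0.3,1,0,0,0,0,0]])

```text
t: 12.3
position: [593.0, 160.4, 11.0]
ee_rot: [[0.998, -0.058, -0.004], [-0.058, -0.998, -0.001], [-0.004, 0.001, -1.0]]
force: [-8.0, 0.0, 4.9]
width: 55.5
grip_force: 3.7
```

move_arm(rows=[[0.3,1,0,0,0,0,0],[0.3,1,0,0,0,0,0]])

```text
t: 12.5
position: [593.0, 160.4, 10.9]
ee_rot: [[0.998, -0.058, -0.005], [-0.058, -0.998, -0.001], [-0.005, 0.001, -1.0]]
force: [-9.8, -0.0, 8.3]
width: 55.6
grip_force: 4.9
```

The box is seated against the rail at about 10 N. I'll back off and clear the view.

move_arm(rows=[[0.3,-3,0,0,0,0,0],[0.3,-8,0,0,0,0,0],[0.3,-25,0,0,0,0,0],[0.3,-50,0,0,0,0,0],[0.3,-80,0,-30,0,0,0],[0.3,-110,0,-70,0,0,0],[0.3,-150,0,-110,0,0,0],[0.3,-180,30,-140,0,0,0],[0.3,-180,60,-150,0,0,0],[0.3,-180,60,-150,0,0,0],[0.3,-180,60,-150,0,0,0]])

```text
t: 13.6
position: [414.2, 109.9, 162.2]
ee_rot: [[0.998, -0.061, 0.004], [-0.061, -0.998, -0.0], [0.004, 0.0, -1.0]]
force: [-0.3, 1.2, -0.5]
width: 55.3
grip_force: 0.0
```

```bash
python3 m.py j
```

```text
13.6 [414.2 109.9 162.2] [-0.3  1.2 -0.5] 55.25221892770333
top 178.0 [228. 181.] [21. 11.] 70.0
[[619.7, 313.2], [628.8, 287.1], [577.2, 269.3], [568.2, 295.4]]
top 855.5 [275. 165.] [36. 25.] 2.7
[[606.8, 214.2], [674.5, 209.8], [668.3, 114.3], [600.6, 119.1]]
side 1524.5 [283. 202.] [75. 38.] 69.6
[[259, 171], [277, 168], [302, 200], [302, 235], [274, 233], [260, 195]]
```

View pics/j.png

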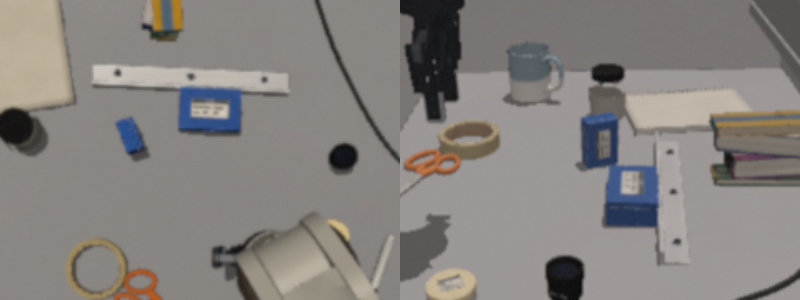

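The box lies lid up with its hinge edge along the rail, at (210,90) in the left crop. Its slope is 3.7° against the rail's 3.3°, and the bystanders are in place.

```bash
python3 -c "
from rig import ctrl
print(ctrl.sign_off())"
```

```text
the job is handed in; nothing more can be done
None
```

I tipped the slide box over onto its base, lid up, pushed it flush against the stop rail within the rail's length, and handed the job in at about 13.6 s; the hand-in returned no verdict.

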